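# Load and arm the dish scanner

## Task

Run the culture dishes into the scanner: turn the blue exposure dial on its head anticlockwise to the stop, then set it exactly four clicks back clockwise and leave it there. Put every culture dish that is on the bench flat into a nest of its own in the white tray, slide the orange transport lock fully out, push the tray through under the scanner head until it is fully home against the end stop, and slide the lock fully back in behind it. Set the dial before the tray goes in, and do not knock over the amber bottle.

Things in the scene. Friction and masses are not known exactly. Their poses are not given: they have to be found in the camera images.
- reader: Dish scanner, fixed to the bench, white and grey, 190 (x) x 395 (y) mm. Origin: on the bench, mid-lane. A straight lane runs along its y at x = 0: floor 6 mm above the bench, 53 wide between rails (inner faces x = +-26.5, 6.5 thick, tops z = 12). The -y end is open, the floor ends at y = -197. A power unit (x 65 to 125, y -180 to -70, 36 high) stands on the +x side.
- tunnel_mouth (a point): Middle of the lane floor at the tunnel's mouth, reader frame (0, 42.5, 6) mm; axes as the reader's. The tunnel (the white scanner head) covers reader y = 42.5 to 177.5, x = -50 to 75: ceiling 29 mm above the bench, side walls at x = +-33, flat top 70 mm above the bench.
- lane_stop (a point): Middle of the lane floor at the steel end stop just past the tunnel's far end, reader frame (0, 182.5, 6) mm. The tray is fully home when its front wall meets it: tray origin then at y = 98.5 mm in the reader's frame, with the green tab still outside the tunnel.
- tray: Loose white sample tray in the lane, 50 (x) x 168 (y) x 5 mm, 120 g. Origin: centre of its underside; +y is its front, toward the tunnel. Three nests 42 x 42 mm in a row, floor 5 mm above the underside, ribs and rims 3 mm higher, front wall to 14 mm. Starts outside the tunnel with its origin at about y = -95 mm in the reader's frame. Slides with light friction, 1.5 mm side play.
- nest1 (a point): Centre of the floor of the tray's front nest (tray frame 0, 59, 5 mm).
- nest2 (a point): Centre of the floor of the tray's middle nest (tray frame 0, 13, 5 mm).
- nest3 (a point): Centre of the floor of the tray's rear nest (tray frame 0, -33, 5 mm).
- tab (a point): Top centre of the green grip tab at the tray's tail: 12 (x) x 10 (y) mm, 25 mm high above the slab; top 30 mm above the tray's underside, tray frame (0, -79, 30) mm. Its rear face is flush with the tray's tail edge and can be pushed, or it can be pinched across x.
- lock (a joint): Transport lock, a slide along reader x just outside the tunnel mouth. 0 = locked: its steel bolt (reader y -3.5 to 6.5, 13 to 18 mm above the bench) lies across the lane and stops the tray, or holds it in once home; 0.04 m = drawn fully out to reader +x. The tray passes from about 0.037 on. Resists with 1.5 to 2 N, stays where it is left.
- lock_grip (a point): Top centre of the lock's orange grip, 12 (reader x) x 22 (reader y) mm, top 46 mm above the bench, graspable for its upper 28 mm; moves with the lock. At lock = 0 it is at (50, 1.5, 46) mm in the reader's frame.
- dial (a joint): Exposure dial on top of the scanner head, a hinge about the vertical, rad. 0 = its anticlockwise stop (white pointer at the long red tick); grows clockwise seen from above, to 3.49 at the other stop. Clicks every 20 degrees (0.349 rad): click n rests at about 0.349 n, four clicks at 1.396. Some 0.07 N m takes it over a click; let go between clicks it snaps to the nearest.
- dial_grip (a point): Top centre of the dial's blue bar, on the dial's axis, 102 mm above the bench. Bar 42 long, 12 thick, 24 high, on a black skirt 48 across and 8 high. The point turns with the dial: the bar lies along its x axis, the white pointer at the -x end. At dial = 0 its axes are the reader's; at dial = q it is turned by -q about z.
- amber_bottle: Bystander: amber reagent bottle with a black cap, 46 mm across, 85 mm high, standing loose at the front left. Origin: centre of its underside.
- dish1: Lidded clear culture dish with a red medium, 36 mm across, 12 mm high, 20 g; origin: centre of its underside. Starts flat on the bench. May be absent (None).
- dish2: Lidded clear culture dish with a yellow medium, 36 mm across, 12 mm high, 20 g; origin: centre of its underside. Starts flat on the bench. May be absent (None).
- dish3: Lidded clear culture dish with a green medium, 36 mm across, 12 mm high, 20 g; origin: centre of its underside. Starts flat on the bench. May be absent (None).

How it is judged:
By the outcome, as a careful person would: the job done as asked, in the order asked, and still so for the second after the job is handed in, with the robot touching nothing.
Of dish1, dish2, dish3 only 2 to 3 are there at a start; the rules pass over those that are not, and their reading is None.
At some moment in a run one of dish1, dish2, dish3 may be knocked a few centimetres aside while the robot is not near it.
Once in a run the grip may slacken for a moment while it holds something.
It also fails if it takes over 210 s, if anything falls off the work surface, if the arm or the gripper's body presses on something with over 40 N, if the wrist force passes 120 N, or if a joint passes its speed limit or range.

## Robot

A 6-joint arm with a two-finger parallel gripper is mounted at the origin on a cart in front of the work surface, level with it; the furniture and walls round the work are solid. World frame = base frame: x ahead of the robot, y to its left, z up, the work surface at z = 0. Lengths are in m, angles in rad, forces in N, time in s.
With the tool pointing down it reaches from about 0.4 to 0.825 m from the base axis. Payload 7 kg.
Tool frame: the origin (TCP) lies at the very end of the fingers, on their centre line; the grasp point (between the pads) lies arm.hold_point_z behind it (arm.hold_point_z is the distance from the TCP to the grasp point, in m); z points along the fingers, y is the line along which they close (so a half turn about z gives the same grasp; the last joint's range is limited). The gripper opens to 88 mm and grips with 3 to 60 N. Pads are 19 mm wide; open, the fingers measure 130 mm over their backs; the gripper's body (78 mm by 193 mm) begins 47 mm behind the grasp point.
Start: joints at [0.288, 0.359, 0.012, 0, -1.224, -0.288], TCP at [0.675, -0, 0.205] pointing down, gripper open.
Joint ranges: [-3.07, 3.07], [-1.43, 2.12], [-1.02, 1.25], [-3.03, 1.67], [-3.05, -0], [-3.03, 3.03]. Speed limits (rad/s): [2.39, 2.39, 3.01, 3.14, 3.14, 3.14].

## Interface

Orientations are given as [roll, pitch, yaw] about the fixed x, y, z axes, in that order (R = Rz(yaw) Ry(pitch) Rx(roll)).
In Python, from station import arm gives the robot as it stands.
- The arm moves only by the tool nudge_tcp, called after "Emit:" by a JSON object that holds its "api" and its "payload", one argument or row to a line. Schema: {"type":"object","properties":{"motion":{"type":"array","items":{"type":"number"},"minItems":5,"maxItems":100},"grip_force":{"type":"number"},"only":{"type":"string"},"quiet":{"type":"boolean"},"lines":{"type":"string"}},"required":["motion"],"additionalProperties":false}. motion is one flat list of numbers that holds 1 to 20 rows one after another, with no inner brackets; each row has 5 numbers: the finger opening in m, then dx, dy, dz in mm, then a turn about the tool's z in rad; each row is the pose to reach, as a shift and turn from the pose commanded when the call began, along the tool's axes at that moment; what a row does not reach only later rows make up. A row lasts 1/12 s, in which the tool goes at most 0.0417 m and 0.125 rad, less where a joint would pass 70% of its speed; a pose out of reach is approached as far as the arm can. The fingers move at their own pace and stop on an object; grip_force is the grip in N (left out, the last holds). Time passes only in rows, so rows that do not move let the fingers close. The tool returns the time, the measured TCP pose, the force, the opening and the grip force at its end. only (a regular expression) keeps the lines of the reply that match it, lines (a string "A,B") keeps lines A to B, and quiet returns only ok. Input that does not fit is refused with a message, and nothing moves.
- arm.get_state(): the state, without advancing time (a new reading comes with each control period).
- arm.grab_frame(name): name is "scene" or "side" or "wrist"; returns the picture (480x640x3 uint8, red, green, blue); there is no depth.
- arm.camera_params(name): a dict with "fx", "fy", "cx", "cy" (pixels), "T" (4x4, takes a point from camera to world coordinates); the wrist camera has in their place "hand_eye" (4x4, takes a point from camera to tool coordinates, whose origin is the TCP and whose axes are the flange's). Camera axes: x right, y down, z forward; pixel columns grow to the right and rows downward; lengths in m; the calibration is good to about 2 mm. A picture is of the moment at which its call begins: read the wrist's pose just before it. camera_params takes no time and is no camera call.
- arm.job_done(): hands the job in; it is judged then, once.
The state is a dict: "t": time; "q": joint angles; "qd": joint speeds; "joint_efforts": joint torques, N m; "eef_pos": TCP position; "ee_rot": TCP orientation; "force": force on the tool from outside, world axes, zero at the start; "moment": the same for the moment, N m; "width": finger opening in m; "gripper_force": force on a finger pad.
Only numpy, scipy, OpenCV 4.12 (cv2) and the standard library are available. Lean on these libraries where they do the work, as an engineer would, in place of code of your own. Each camera call takes 0.05 s, during which the arm holds its last target. There are 200 camera calls.

## Working session

There is one attempt and no reset: what is moved stays moved. The work goes in short steps, Python scripts to look and compute and a tool call to move; the robot and the scene stay as the last step left them, time stands still between calls to the robot, and variables do not carry over. Pictures are saved under pics/ and viewed, at most 14 in all, crops included, and the job is handed in when it is done.

```bash
ls; mkdir -p pics
```

Run:
```python
from station import arm
import cv2,numpy as np
for n in ("scene","side"):
    cv2.imwrite(f"pics/{n}0.png",arm.grab_frame(n)[:,:,::-1]); p=arm.camera_params(n); print(n,p)
s=arm.get_state();print(s)
cv2.imwrite("pics/wrist0.png",arm.grab_frame("wrist")[:,:,::-1]);print(arm.camera_params("wrist"),arm.hold_point_z)
```

```text
pics
station.py
scene {'fx': 444.42265344707505, 'fy': 444.42265344707505, 'cx': 318.59383736798503, 'cy': 243.4534923600405, 'T': array([[-7.10610699e-01, -4.86719956e-01,  5.08070978e-01,
        -4.70684475e-02],
       [-7.03584985e-01,  4.92377134e-01, -5.12379671e-01,
         5.47211359e-01],
       [-7.77121290e-04, -7.21573587e-01, -6.92337312e-01,
         8.11317053e-01],
       [ 0.00000000e+00,  0.00000000e+00,  0.00000000e+00,
         1.00000000e+00]])}
side {'fx': 616.8439717464479, 'fy': 616.8439717464479, 'cx': 318.5874614924314, 'cy': 239.7464145848221, 'T': array([[ 0.94606425, -0.12144654,  0.30035507,  0.06634431],
       [-0.32332729, -0.41270392,  0.85154855, -1.15347422],
       [ 0.02054009, -0.90273264, -0.42971141,  0.69366971],
       [ 0.        ,  0.        ,  0.        ,  1.        ]])}
{'t': 0.1, 'q': array([ 2.88093503e-01,  3.59289962e-01,  1.11426972e-02, -2.98351467e-04,
       -1.22412020e+00, -2.88073151e-01]), 'qd': array([ 1.16243411e-03, -1.01002227e-03, -1.98190899e-05,  1
[... 265 characters left out ...]
ee_rot': array([ 3.14010244e+00, -1.49066698e-04, -1.57087744e+00]), 'force': array([-0.09226246, -0.61107551,  0.00861891]), 'moment': array([-0.02567205,  0.00359243,  0.02491091]), 'gripper_force': 0.0, 'width': 0.08742419370982471}
{'fx': 337.49871366160835, 'fy': 337.49871366160835, 'cx': 322.21821537683644, 'cy': 245.5579233546156, 'hand_eye': array([[-1.74002995e-05, -9.67027329e-01, -2.54672623e-01,
         6.91996992e-02],
       [ 9.99999898e-01,  9.80728477e-05, -4.40720405e-04,
         5.48070958e-04],
       [ 4.51165146e-04, -2.54672605e-01,  9.67027229e-01,
        -1.80199977e-01],
       [ 0.00000000e+00,  0.00000000e+00,  0.00000000e+00,
         1.00000000e+00]])} 0.0188
```
View pics/scene0.png

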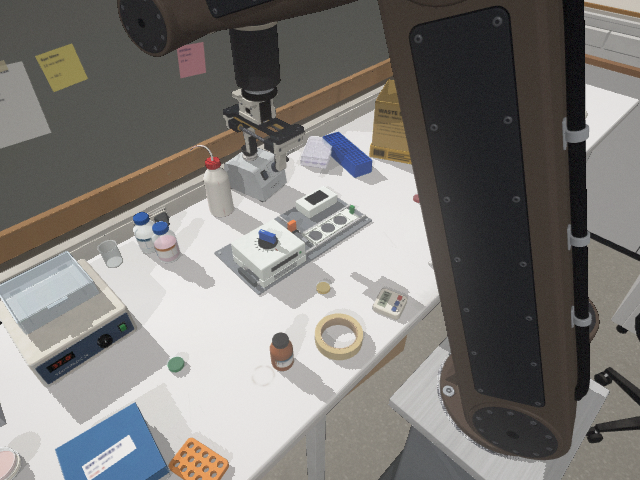

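View pics/side0.png

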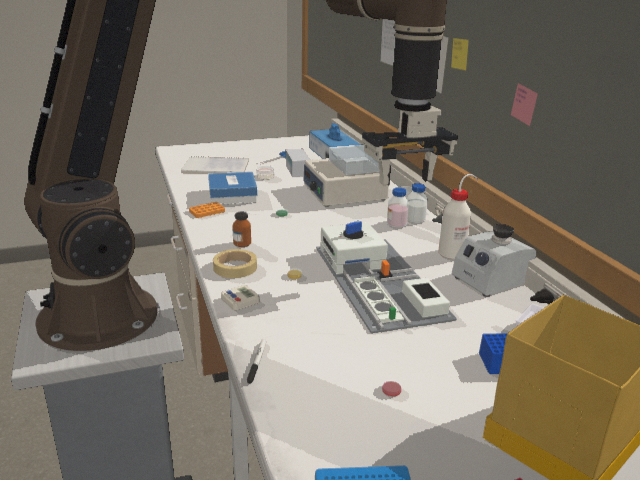

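View pics/wrist0.png

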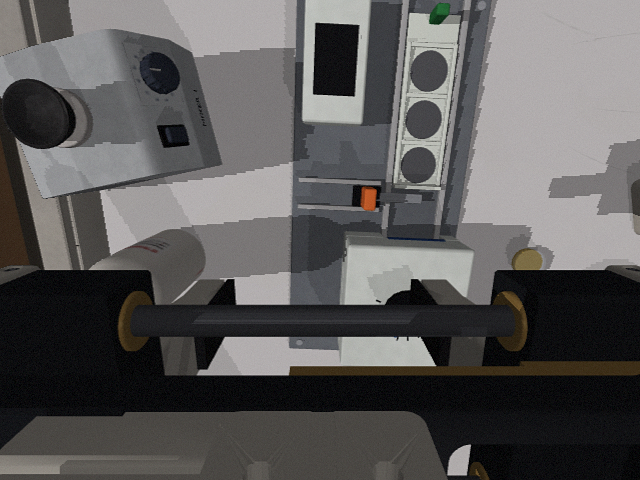

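The scene view shows yellow dish (323,287), green dish (176,365), bottle (282,350), and red dish partly hidden at (417,198). The side view shows red (391,389), yellow (295,274), green (282,213), orange grip (385,268), dial (353,228) and green tab (392,313). The wrist view shows the lock grip (369,198), tab (440,13) and the lane running along the image column axis. All three dishes are present.

Create h.py:
```python
from station import arm
import cv2,numpy as np
from scipy.spatial.transform import Rotation as Ro
def shot(n,save=None):
    s=arm.get_state(); im=arm.grab_frame(n); p=dict(arm.camera_params(n))
    if n=="wrist":
        T=np.eye(4);T[:3,:3]=Ro.from_euler('xyz',s['ee_rot']).as_matrix();T[:3,3]=s['eef_pos'];p['T']=T@p['hand_eye']
    if save: cv2.imwrite(f"pics/{save}.png",im[:,:,::-1])
    return im,p
def cast(p,uv,z):
    T=p['T'];d=T[:3,:3]@np.array([(uv[0]-p['cx'])/p['fx'],(uv[1]-p['cy'])/p['fy'],1.])
    return T[:3,3]+d*(z-T[2,3])/d[2]
def tri(pa,a,pb,b):
    A=[];y=[]
    for p,uv in((pa,a),(pb,b)):
        T=p['T'];d=T[:3,:3]@np.array([(uv[0]-p['cx'])/p['fx'],(uv[1]-p['cy'])/p['fy'],1.]);d/=np.linalg.norm(d)
        M=np.eye(3)-np.outer(d,d);A.append(M);y.append(M@T[:3,3])
    return np.linalg.lstsq(np.vstack(A),np.hstack(y),rcond=None)[0]
HUE=dict(red=((0,8),(168,180)),orange=((5,14),),yellow=((18,30),),green=((50,85),),blue=((105,125),))
def blobs(im,c,smin=90,vmin=40,amin=25,box=None):
    h=cv2.cvtColor(im,cv2.COLOR_RGB2HSV);m=0
    for a,b in HUE[c]: m=m|cv2.inRange(h,(a,smin,vmin),(b,255,255))
    if box is not None:
        k=np.zeros_like(m);x0,y0,x1,y1=box;k[y0:y1,x0:x1]=1;m=m*k
    n,l,st,ce=cv2.connectedComponentsWithStats(m)
    return sorted([(int(st[i,4]),ce[i].round(1).tolist(),st[i,:4].tolist()) for i in range(1,n) if st[i,4]>=amin],reverse=True)
```

Run:
```python
from h import *
for n in("scene","side","wrist"):
    im,p=shot(n)
    for c,z in(("red",.012),("orange",.046),("yellow",.012),("green",.012),("blue",.102)):
        for a,ce,b in blobs(im,c,80)[:7]:
            w=cast(p,ce,z)
            if .3<w[0]<1 and -.6<w[1]<.6: print(n,c,a,ce,b,w.round(3)[:2])
```

```text
scene red 26 [67.4, 357.7] [64, 355, 7, 7] [0.668 0.558]
scene orange 328 [280.5, 355.0] [270, 341, 22, 30] [0.344 0.259]
scene green 41 [122.7, 327.3] [119, 324, 8, 8] [0.657 0.442]
scene blue 4625 [114.5, 449.2] [55, 403, 114, 77] [0.374 0.574]
scene blue 1150 [348.5, 154.7] [323, 132, 49, 46] [ 0.674 -0.304]
scene blue 1039 [80.5, 350.3] [37, 314, 93, 69] [0.585 0.533]
scene blue 177 [160.0, 227.7] [152, 221, 17, 14] [0.782 0.251]
scene blue 173 [140.7, 218.1] [133, 212, 17, 13] [0.847 0.265]
scene blue 154 [267.1, 236.2] [259, 229, 17, 15] [0.577 0.09 ]
scene blue 29 [127.4, 329.4] [122, 324, 11, 10] [0.567 0.45 ]
side red 208 [391.5, 388.8] [383, 382, 18, 15] [ 0.471 -0.4  ]
side orange 379 [242.5, 232.2] [233, 219, 18, 28] [0.351 0.225]
side orange 123 [384.9, 267.6] [381, 260, 9, 17] [ 0.615 -0.05 ]
side yellow 22652 [568.9, 392.4] [483, 295, 157, 185] [ 0.758 -0.5  ]
side yellow 649 [234.8, 265.7] [213, 249, 44, 29] [0.308 0.119]
side yellow 98 [293.9, 274.1] [288, 270, 13, 9] [0.429 0.04 ]
side green 66 [392.2, 312.4] [389, 307, 7, 12] [ 0.576 -0.177]
side blue 855 [232.0, 1
[... 300 characters left out ...]
8 [356.5, 260.6] [345, 259, 24, 4] [ 0.523 -0.099]
wrist orange 1488 [9.6, 220.7] [0, 137, 31, 131] [ 0.992 -0.006]
wrist orange 359 [368.3, 197.9] [360, 186, 17, 25] [ 0.628 -0.029]
wrist yellow 2400 [501.3, 368.8] [327, 361, 313, 14] [0.448 0.19 ]
wrist yellow 814 [513.6, 319.9] [493, 291, 35, 60] [0.443 0.122]
wrist yellow 728 [130.5, 321.1] [118, 291, 35, 60] [0.907 0.123]
wrist yellow 547 [526.7, 259.8] [512, 248, 31, 22] [0.438 0.046]
wrist yellow 230 [307.6, 370.1] [289, 366, 38, 9] [0.693 0.192]
wrist yellow 153 [478.2, 470.9] [470, 462, 19, 18] [0.458 0.351]
wrist green 316 [439.5, 13.1] [430, 3, 20, 22] [ 0.561 -0.203]
wrist blue 130 [415.7, 238.7] [388, 237, 57, 5] [ 0.594 -0.001]
```

Run:
```python
import cv2
im=cv2.imread("pics/wrist0.png")[0:370,280:500]
cv2.imwrite("pics/c1.png",cv2.resize(im,None,fx=1.6,fy=1.6,interpolation=2))
```

```text
(no output)
```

View pics/c1.png

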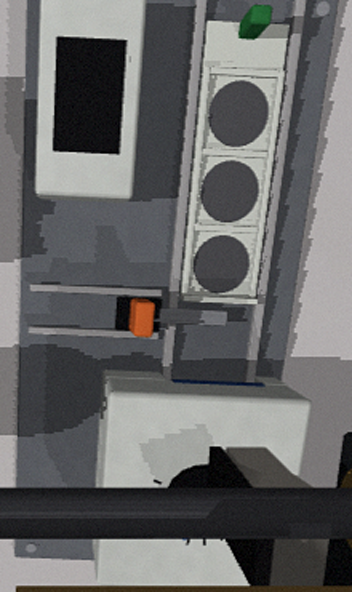

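The crop shows the three nest wells at wrist pixels about (429,71), (423,119), (418,165), the bolt across the lane, and the lane tilted a few degrees.

Run:
```python
from h import *
S={n:shot(n) for n in("scene","side","wrist")}
P={k:v[1] for k,v in S.items()}
im=S["wrist"][0]
h=cv2.cvtColor(im,cv2.COLOR_RGB2GRAY)
m=cv2.inRange(h[30:190,400:460],0,110);n,l,st,ce=cv2.connectedComponentsWithStats(m)
for i in range(1,n):
    if st[i,4]>300: c=ce[i]+[400,30];print("nest",st[i,4],c.round(1),cast(P["wrist"],c,.011).round(4))
print("tabtop",cast(P["wrist"],(441,10),.034).round(4), "lock",cast(P["wrist"],(369.5,199),.046).round(4))
tri_=lambda a,b:tri(P["scene"],a,P["side"],b).round(4)
print("dial",tri_((267.1,236.2),(353.1,227.5)))
print("grn",tri_((176,365),(282,213)),"yel",tri_((323,287),(294.2,274)))
im=S["side"][0];hs=cv2.cvtColor(im,cv2.COLOR_RGB2HSV)
print(hs[212:215,276:290].tolist()[0])
for n in("scene","side"):
    for a,ce,b in blobs(S[n][0],"green",50,20,15): print(n,a,ce,b,cast(P[n],ce,.008).round(3))
for a,ce,b in blobs(S["scene"][0],"red",50,20,10): print("scene red",a,ce,b,cast(P["scene"],ce,.01).round(3))
```

```text
nest 1205 [429.   70.8] [ 0.567  -0.1529  0.011 ]
nest 771 [454.1 156.6] [ 0.5333 -0.0693  0.011 ]
nest 1081 [423.4 119.2] [ 0.569  -0.1069  0.011 ]
nest 1054 [417.9 165.9] [ 0.5714 -0.0596  0.011 ]
tabtop [ 0.5667 -0.1979  0.034 ] lock [ 0.6272 -0.0282  0.046 ]
dial [0.5879 0.0819 0.0904]
grn [0.5032 0.409  0.0035] yel [0.4322 0.0498 0.006 ]
[[63, 41, 130], [66, 67, 121], [69, 73, 132], [67, 67, 133], [68, 69, 130], [66, 66, 131], [67, 67, 134], [69, 68, 132], [65, 66, 131], [67, 71, 130], [67, 71, 125], [65, 46, 154], [30, 11, 162], [16, 17, 163]]
scene 191 [175.5, 364.0] [167, 357, 17, 15] [0.5   0.409 0.008]
scene 47 [122.4, 327.0] [119, 323, 8, 9] [0.662 0.441 0.008]
scene 35 [351.5, 208.8] [349, 205, 6, 9] [ 0.576 -0.214  0.008]
side 83 [391.9, 312.7] [389, 307, 7, 13] [ 0.578 -0.172  0.008]
side 49 [281.4, 212.9] [276, 210, 11, 6] [0.502 0.403 0.008]
side 18 [318.6, 190.0] [317, 187, 4, 7] [0.662 0.546 0.008]
scene red 828 [191.1, 59.3] [177, 42, 29, 36] [ 1.815 -0.502  0.01 ]
scene red 168 [212.4, 163.1] [205, 157, 16, 13] [ 1.046 -0.071  0.01 ]
scene red 45 [56.8, 364.2] [52, 360, 10, 9] [0.67 0.58 0.01]
scene red 42 [416.3, 198.4] [413, 194, 7, 9] [ 0.472 -0.38   0.01 ]
scene red 33 [67.6, 357.4] [64, 354, 8, 9] [0.67  0.557 0.01 ]
scene red 23 [399.1, 297.6] [397, 295, 5, 6] [ 0.282 -0.048  0.01 ]
```

The manual's scale: shifts go in mm. Converting my numbers, -0.15 m is -150, 0.087 m is 87.

Emit:
{"api": "nudge_tcp", "payload": {
  "motion": [0.08,-150,87,-50,0,0.08,-150,87,-50,0,0.08,-150,87,-50,0,0.08,-150,87,-50,0,0.08,-150,87,-50,0,0.08,-150,87,-50,0,0.08,-150,87,-50,0,0.08,-150,87,-50,0]
}}

```text
t: 1.12
eef_pos: [0.588, 0.1497, 0.2543]
ee_rot: [3.141, -0.0, -1.571]
force: [0.4, 0.6, -0.1]
width: 0.0801
gripper_force: 0.0
```

Run:
```python
from h import *
im,p=shot("wrist","w1")
for a,ce,b in blobs(im,"blue",80,30)[:5]: print(a,ce,b,cast(p,ce,.10).round(4))
```

```text
539 [320.6, 158.4] [298, 147, 45, 24] [0.5891 0.082  0.1   ]
119 [603.0, 58.3] [598, 52, 11, 14] [ 0.3365 -0.0047  0.1   ]
115 [604.5, 75.2] [600, 69, 10, 14] [0.3322 0.0091 0.1   ]
115 [451.5, 467.4] [447, 459, 10, 17] [0.4273 0.4528 0.1   ]
```

View pics/w1.png

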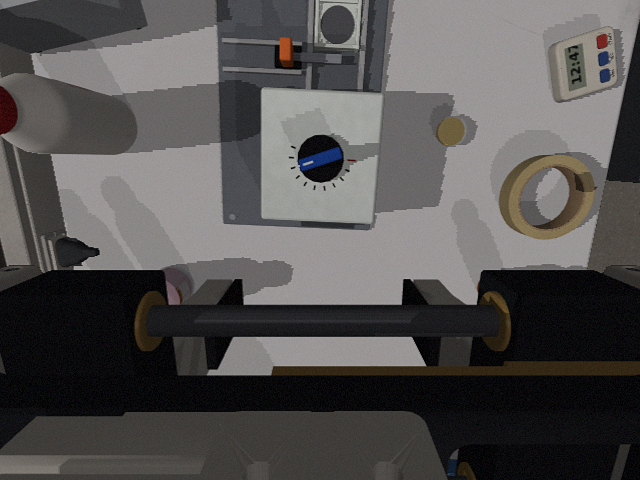

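The wrist view shows the dial at (321,158) with its white pointer to the left (306,162) and the long red tick to the right (350,160), so it sits near click 8. The yellow dish is at (451,131).

Run:
```python
from h import *
im=cv2.imread("pics/w1.png")[:,:,::-1];hs=cv2.cvtColor(np.ascontiguousarray(im),cv2.COLOR_RGB2HSV)
m=cv2.inRange(hs,(105,80,30),(125,255,255));m[:,:290]=0;m[:140]=0;m[180:]=0;m[:,350:]=0
y,x=np.nonzero(m);c=np.cov(x,y);w,v=np.linalg.eigh(c);print("bar deg",np.degrees(np.arctan2(v[1,1],v[0,1])), cv2.minAreaRect(np.c_[x,y].astype(np.float32)))
g=cv2.inRange(hs,(0,0,150),(180,60,255))
n,l,st,ce=cv2.connectedComponentsWithStats(g)
k=l[200,340];mm=(l==k).astype(np.uint8);print(st[k])
cs=max(cv2.findContours(mm,0,2)[0],key=cv2.contourArea);print(cv2.approxPolyDP(cs,6,True)[:,0].tolist(),cv2.minAreaRect(cs))
print(arm.get_state()['q'].round(3))
```

```text
bar deg 161.8613545191318 ((320.04998779296875, 158.64999389648438), (12.649110794067383, 43.955657958984375), 71.56504821777344)
[  262    89   120   134 11098]
[[262, 89], [262, 217], [371, 221], [376, 155], [350, 165], [344, 181], [312, 182], [298, 170], [280, 121], [290, 118], [295, 134], [313, 113], [314, 123], [328, 124], [325, 134], [349, 144], [377, 142], [381, 95]] ((318.29705810546875, 155.57510375976562), (119.57998657226562, 128.7173309326172), 3.077455520629883)
[ 0.57   0.22  -0.068 -0.    -1.283 -0.571]
```

To row units: 0.171 m is 171, 0.14 m is 140.

Emit:
{"api": "nudge_tcp", "payload": {
  "motion": [0.04,68,-1,80,1.255,0.04,68,-1,80,1.255,0.04,68,-1,80,1.255,0.04,68,-1,80,1.255,0.04,68,-1,80,1.255,0.04,68,-1,80,1.255,0.04,68,-1,80,1.255,0.04,68,-1,80,1.255,0.04,68,-1,80,1.255,0.04,68,-1,80,1.255,0.04,68,-1,80,1.255,0.04,68,-1,140,1.255,0.04,68,-1,171,1.255,0.04,68,-1,171,1.255,0.04,68,-1,171,1.255,0.0,68,-1,171,1.255,0.0,68,-1,171,1.255,0.0,68,-1,171,1.255,0.0,68,-1,171,1.255],
  "grip_force": 35
}}

```text
t: 2.75
eef_pos: [0.5901, 0.0824, 0.0855]
ee_rot: [3.141, 0.003, -2.825]
force: [0.3, -0.2, -0.3]
width: 0.0191
gripper_force: 0.0
```

```bash
python3 -c "
from station import arm;print(arm.get_state()['q'].round(3))"
```

```text
[ 0.467  0.33  -0.325  0.    -0.913 -1.721]
```

Emit:
{"api": "nudge_tcp", "payload": {
  "motion": [0,0,0,0,0,0,0,0,0,0,0,0,0,0,0,0,0,0,0,0,0,0,0,0,0,0,0,0,0,-0.35,0,0,0,0,-0.35,0,0,0,0,-0.35,0,0,0,0,-0.7,0,0,0,0,-0.7,0,0,0,0,-0.7,0,0,0,0,-1.05,0,0,0,0,-1.05,0,0,0,0,-1.05,0,0,0,0,-1.4,0,0,0,0,-1.4,0,0,0,0,-1.4,0,0,0,0,-1.4],
  "grip_force": 35
}}

```text
t: 4.25
eef_pos: [0.589, 0.082, 0.0835]
ee_rot: [3.141, -0.0, -1.421]
force: [-0.5, 0.6, -0.0]
width: 0.0009
gripper_force: 0.0
```

```bash
python3 -c "
from station import arm;print(arm.get_state()['moment'].round(3))"
```

```text
[0.007 0.053 0.022]
```

Emit:
{"api": "nudge_tcp", "payload": {
  "motion": [0,0,0,0,-0.35,0,0,0,0,-0.35,0,0,0,0,-0.35,0,0,0,0,-0.7,0,0,0,0,-0.7,0,0,0,0,-0.7,0,0,0,0,-1.05,0,0,0,0,-1.05,0,0,0,0,-1.05,0,0,0,0,-1.35,0,0,0,0,-1.35,0,0,0,0,-1.35,0,0,0,0,-1.35]
}}

```text
t: 5.33
eef_pos: [0.5889, 0.082, 0.0835]
ee_rot: [3.141, 0.0, -0.077]
force: [-0.9, -0.2, -0.1]
width: 0.0002
gripper_force: 0.0
```

Run:
```python
from h import *
print(arm.get_state()['moment'].round(3)); shot("wrist","w2"); im,_=shot("scene"); cv2.imwrite("pics/s2.png",cv2.resize(im[200:280,220:320,::-1],None,fx=6,fy=6))
```

```text
[-0.138  0.067  0.012]
```

View pics/s2.png

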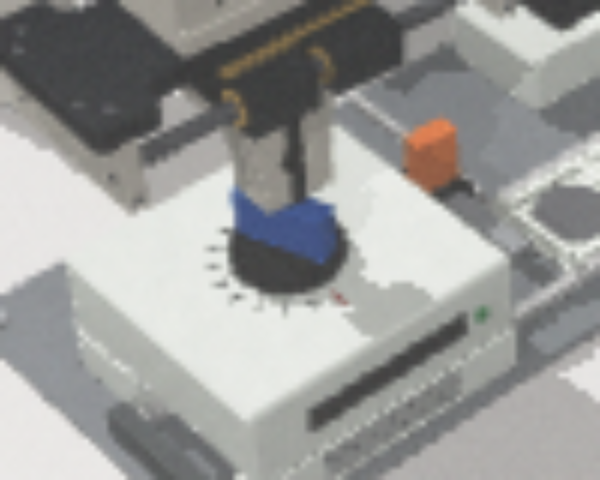

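View pics/w2.png

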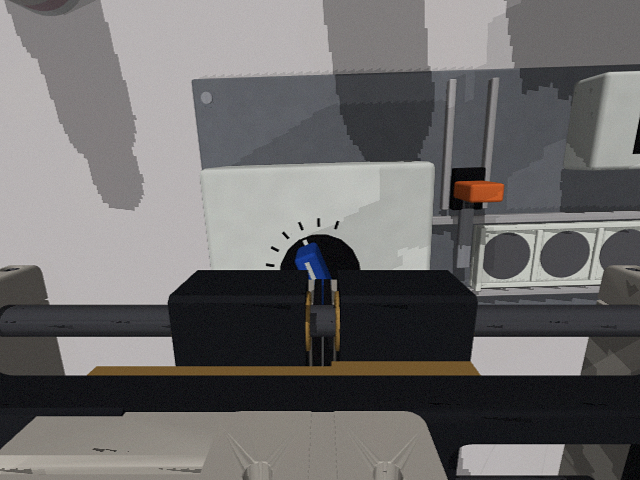

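The scene crop shows the closed fingertips over the bar's middle, at about (264,235) in the full frame. In the wrist view the bar (313,262) still points its old way, so the fingers closed on nothing. I need to check the tip height relative to the bar.

Run:
```python
from h import *
def proj(p,X):
    c=np.linalg.inv(p['T'])@np.r_[X,1];return np.array([p['fx']*c[0]/c[2]+p['cx'],p['fy']*c[1]/c[2]+p['cy']])
s=arm.get_state();out=[]
print(s['eef_pos'],s['width'],s['q'].round(3))
for n in("scene","side"):
    im,p=shot(n);im=im[:,:,::-1].copy()
    t=proj(p,s['eef_pos']);b=proj(p,np.r_[.589,.082,.102]);print(n,t,b,proj(p,np.r_[.589,.082,.078]),blobs(im[:,:,::-1].copy(),"blue",80,box=(240,200,380,260)))
    c=np.round((t+b)/2).astype(int);cr=im[c[1]-35:c[1]+25,c[0]-32:c[0]+32]
    cr=cv2.resize(cr,None,fx=6,fy=6,interpolation=0);q=((t-c+[32,35])*6).astype(int);cv2.circle(cr,q.tolist(),4,(0,255,255),1)
    out.append(cr)
cv2.imwrite("pics/m1.png",np.hstack(out))
```

```text
[0.58894639 0.08194525 0.08350737] 0.0003148110164564853 [ 0.467  0.333 -0.327  0.    -0.912  1.024]
scene [266.85310573 237.83085366] [266.18531871 232.12899126] [267.00750785 239.50302291] [(122, [268.0, 237.4], [259, 232, 17, 12])]
side [353.15230416 230.30527873] [353.51256635 223.2049245 ] [353.06179141 232.38977559] [(151, [352.8, 228.1], [345, 222, 17, 13])]
```

View pics/m1.png

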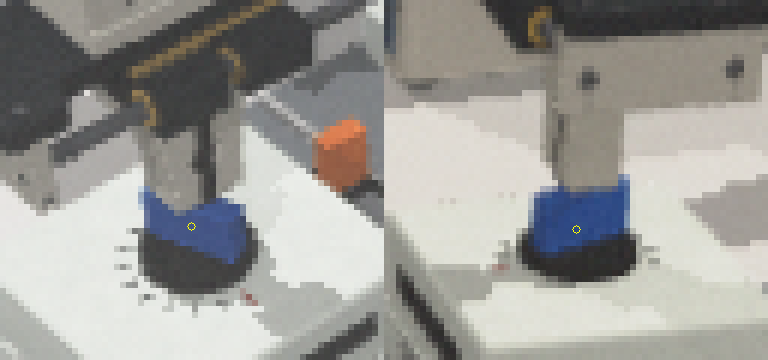

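The tips visibly end at the bar's top, about 19 mm above the reported TCP (yellow circle). I'll open the fingers slightly raised and compare.

To row units: -0.03 m is -30.

Emit:
{"api": "nudge_tcp", "payload": {
  "motion": [0.05,0,0,-30,0,0.05,0,0,-30,0,0.05,0,0,-30,0,0.05,0,0,-30,0,0.05,0,0,-30,0,0.05,0,0,-30,0]
}}

```text
t: 6.03
eef_pos: [0.5885, 0.0818, 0.1129]
ee_rot: [3.141, 0.001, -0.076]
force: [-0.1, -0.2, 0.0]
width: 0.0351
gripper_force: 0.0
```

Run:
```python
from h import *
def proj(p,X):
    c=np.linalg.inv(p['T'])@np.r_[X,1];return np.array([p['fx']*c[0]/c[2]+p['cx'],p['fy']*c[1]/c[2]+p['cy']])
s=arm.get_state();out=[]
R=Ro.from_euler('xyz',s['ee_rot']).as_matrix()
for n in("scene","side"):
    im,p=shot(n);im=im[:,:,::-1].copy()
    c=np.round(proj(p,s['eef_pos'])).astype(int);cr=im[c[1]-40:c[1]+30,c[0]-40:c[0]+40]
    cr=cv2.resize(cr,None,fx=5,fy=5,interpolation=0)
    for sg in(-1,1):
      for z,col in((0,(0,255,255)),(-.0188,(255,0,255))):
        t=proj(p,s['eef_pos']+R@np.r_[0,sg*s['width']/2,z]);q=((t-c+[40,40])*5).astype(int);cv2.circle(cr,q.tolist(),4,col,1)
    out.append(cr)
cv2.imwrite("pics/m2.png",np.hstack(out))
```

```text
(no output)
```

View pics/m2.png

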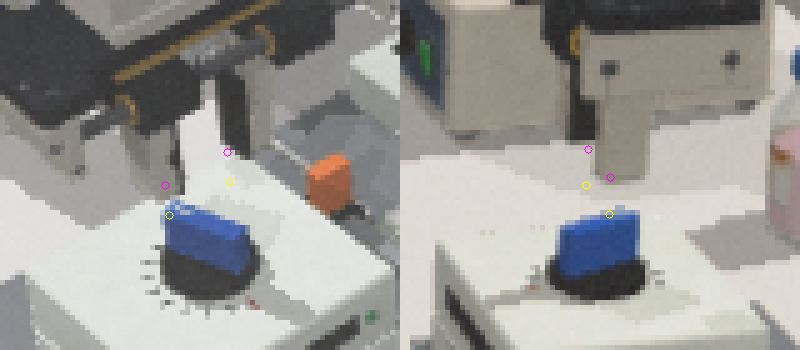

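Fingertips really end about 17–18 mm short of the reported TCP (near the magenta hold-point marks), so I'll go about 17 mm deeper and check by force. Back to the bar's angle first.

Emit:
{"api": "nudge_tcp", "payload": {
  "motion": [0.05,0,0,0,1.2,0.05,0,0,0,1.2,0.05,0,0,0,1.2,0.05,0,0,0,1.2,0.05,0,0,0,1.2,0.05,0,0,0,1.2,0.05,0,0,0,1.2,0.05,0,0,0,1.2,0.05,0,0,0,1.2,0.05,0,0,0,1.2,0.05,0,0,0,2.3,0.05,0,0,0,2.3,0.05,0,0,0,2.3,0.05,0,0,0,2.3,0.05,0,0,0,2.3,0.05,0,0,0,2.3,0.05,0,0,0,2.3,0.05,0,0,0,2.3,0.05,0,0,0,2.3,0.05,0,0,0,2.3]
}}

```text
t: 7.8
eef_pos: [0.5888, 0.0819, 0.1132]
ee_rot: [3.141, -0.001, -2.381]
force: [0.7, -0.1, 0.0]
width: 0.0501
gripper_force: 0.0
```

Emit:
{"api": "nudge_tcp", "payload": {
  "motion": [0.05,0,0,0,0.449,0.05,0,0,0,0.449,0.05,0,0,0,0.449,0.05,0,0,0,0.449,0.05,0,0,0,0.449,0.05,0,0,30,0.449,0.05,0,0,46,0.449,0.05,0,0,46,0.449,0.05,0,0,46,0.449]
}}

```text
t: 8.55
eef_pos: [0.5885, 0.0816, 0.067]
ee_rot: [-3.141, -0.002, -2.821]
force: [0.6, 0.6, 0.3]
width: 0.05
gripper_force: 0.0
```

Emit:
{"api": "nudge_tcp", "payload": {
  "motion": [0,0,0,0,0,0,0,0,0,0,0,0,0,0,0,0,0,0,0,0,0,0,0,0,0,0,0,0,0,0,0,0,0,0,0,0,0,0,0,0,0,0,0,0,0],
  "grip_force": 40
}}

```text
t: 9.3
eef_pos: [0.5889, 0.0828, 0.0679]
ee_rot: [3.141, 0.001, -2.825]
force: [-2.7, 3.8, 3.2]
width: 0.0116
gripper_force: 40.0
```

Gripped (12 mm, 40 N). Now anticlockwise to the stop.

Emit:
{"api": "nudge_tcp", "payload": {
  "motion": [0,0,0,0,-0.7,0,0,0,0,-0.7,0,0,0,0,-0.7,0,0,0,0,-0.7,0,0,0,0,-0.7,0,0,0,0,-0.7,0,0,0,0,-1.4,0,0,0,0,-1.4,0,0,0,0,-1.4,0,0,0,0,-1.4,0,0,0,0,-1.4,0,0,0,0,-1.4,0,0,0,0,-2,0,0,0,0,-2,0,0,0,0,-2,0,0,0,0,-2,0,0,0,0,-2,0,0,0,0,-2]
}}

```text
t: 10.8
eef_pos: [0.5906, 0.0827, 0.068]
ee_rot: [-3.138, -0.001, -0.821]
force: [2.6, 2.3, -1.6]
width: 0.0118
gripper_force: 39.7
```

```bash
python3 -c "
from station import arm;print(arm.get_state()['moment'].round(3))"
```

```text
[ 1.375 -1.012  0.02 ]
```

Emit:
{"api": "nudge_tcp", "payload": {
  "motion": [0,0,0,0,-0.3,0,0,0,0,-0.3,0,0,0,0,-0.3,0,0,0,0,-0.6,0,0,0,0,-0.6,0,0,0,0,-0.6,0,0,0,0,-0.76,0,0,0,0,-0.76,0,0,0,0,-0.76]
}}

```text
t: 11.55
eef_pos: [0.5907, 0.0831, 0.0681]
ee_rot: [-3.14, -0.003, -0.065]
force: [4.6, 3.5, -2.1]
width: 0.0115
gripper_force: 39.9
```

```bash
python3 -c "
from station import arm;print(arm.get_state()['moment'].round(3))"
```

```text
[ 1.116 -1.724  0.178]
```

Emit:
{"api": "nudge_tcp", "payload": {
  "motion": [0,0,0,0,-0.06,0,0,0,0,-0.06,0,0,0,0,-0.06]
}}

```text
t: 11.8
eef_pos: [0.5908, 0.0831, 0.0681]
ee_rot: [-3.14, -0.003, -0.008]
force: [3.5, 3.7, -2.4]
width: 0.0117
gripper_force: 39.9
```

```bash
python3 -c "
from station import arm;print(arm.get_state()['moment'].round(3),arm.get_state()['q'].round(3))"
```

```text
[ 1.066 -1.731 -0.392] [ 0.467  0.35  -0.342  0.    -0.875  1.096]
```

Emit:
{"api": "nudge_tcp", "payload": {
  "motion": [0,0,0,0,0.7,0,0,0,0,0.7,0,0,0,0,0.7,0,0,0,0,0.7,0,0,0,0,0.7,0,0,0,0,0.7,0,0,0,0,1.43,0,0,0,0,1.43,0,0,0,0,1.43,0,0,0,0,1.43,0,0,0,0,1.43,0,0,0,0,1.43,0,0,0,0,1.43,0,0,0,0,1.43]
}}

```text
t: 12.97
eef_pos: [0.5901, 0.0832, 0.068]
ee_rot: [-3.139, 0.001, -1.435]
force: [3.9, 4.3, 0.7]
width: 0.0116
gripper_force: 39.7
```

```bash
python3 -c "
from station import arm;print(arm.get_state()['moment'].round(3))"
```

```text
[ 2.085 -0.943 -0.089]
```

Emit:
{"api": "nudge_tcp", "payload": {
  "motion": [0.04,0,0,0,0,0.04,0,0,0,0,0.04,0,0,0,0,0.04,0,0,0,0,0.04,0,0,0,0,0.04,0,0,-40,0,0.04,0,0,-80,0,0.05,-67,-9,-187,0.185,0.05,-67,-9,-187,0.185,0.05,-67,-9,-187,0.185,0.05,-67,-9,-187,0.185,0.05,-67,-9,-187,0.185,0.05,-67,-9,-187,0.185]
}}

```text
t: 14.05
eef_pos: [0.5883, 0.1496, 0.2542]
ee_rot: [3.141, 0.0, -1.619]
force: [0.1, -0.3, -0.7]
width: 0.0502
gripper_force: 0.0
```

Run:
```python
from h import *
im,p=shot("wrist","w3");s=arm.get_state();print(s['q'].round(3))
hs=cv2.cvtColor(im,cv2.COLOR_RGB2HSV)
m=cv2.inRange(hs,(105,80,30),(125,255,255));m[:,:290]=0;m[:130]=0;m[190:]=0;m[:,350:]=0
y,x=np.nonzero(m);w,v=np.linalg.eigh(np.cov(x,y));print("bar deg",np.degrees(np.arctan2(v[1,1],v[0,1])),x.mean(),y.mean(),cast(p,(x.mean(),y.mean()),.1))
# world azimuth of bar
a,b=[cast(p,np.r_[x.mean(),y.mean()]+k*v[:,1]*20,.102) for k in(-1,1)];print("world az",np.degrees(np.arctan2(*(b-a)[[1,0]])))
cv2.imwrite("pics/w3c.png",cv2.resize(im[20:240,220:480,::-1],None,fx=2.4,fy=2.4))
print(blobs(im,"yellow",60,60,100,(380,90,520,220)),blobs(im,"orange",80,60,50,(230,20,340,100)))
```

```text
[ 0.57   0.221 -0.068 -0.    -1.284 -0.619]
bar deg 79.75571399057586 316.5817223198594 157.55887521968364 [0.5899258  0.08111338 0.1       ]
world az 97.56502561797919
[(972, [511.2, 188.4], [500, 154, 20, 66]), (644, [446.7, 124.4], [433, 110, 29, 29])] [(382, [278.0, 53.2], [271, 39, 15, 30])]
```

View pics/w3c.png

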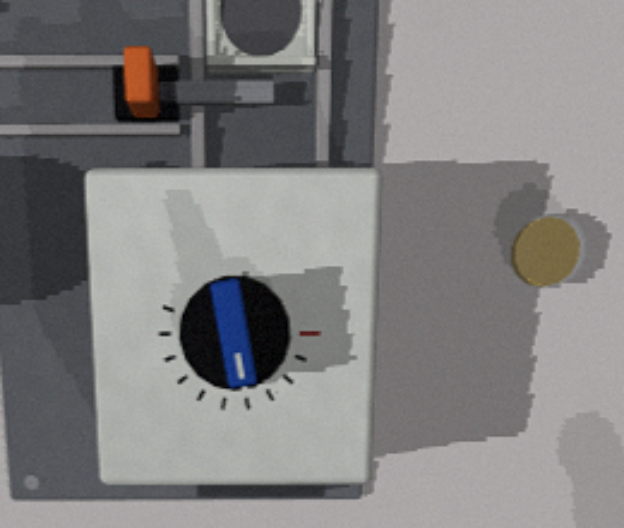

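The dial pointer is at 79.8° clockwise from the red tick, exactly four clicks. The yellow dish is at wrist (447,124). Next I'll grip it across y so the gripper body clears the scanner head.

Add to h.py:
```python
def go(x,y,z,yaw=None):
    s=arm.get_state();R=Ro.from_euler('xyz',s['ee_rot']).as_matrix();w=s['ee_rot'][2]
    d=R.T@(np.r_[x,y,z]-s['eef_pos'])
    print("delta",d.round(4),"turn",None if yaw is None else round(-((yaw-w+np.pi)%(2*np.pi)-np.pi),3))
```

Run:
```python
from h import *
im,p=shot("wrist");b=blobs(im,"yellow",60,60,100,(400,90,490,160))[0];c=cast(p,b[1],.011);print(b,c)
go(c[0],c[1],.07,0)
```

```text
(647, [446.3, 125.1], [432, 111, 29, 29]) [0.43529773 0.05093193 0.011     ]
delta [0.1051 0.1473 0.1836] turn -1.62
```

The manual's scale: shifts go in mm. Converting my numbers, 0.05 m is 50, 0.263 m is 263.

Emit:
{"api": "nudge_tcp", "payload": {
  "motion": [0.055,105,147,0,-1.62,0.055,105,147,0,-1.62,0.055,105,147,0,-1.62,0.055,105,147,0,-1.62,0.055,105,147,0,-1.62,0.055,105,147,0,-1.62,0.055,105,147,50,-1.62,0.055,105,147,80,-1.62,0.055,105,147,110,-1.62,0.055,105,147,140,-1.62,0.055,105,147,170,-1.62,0.055,105,147,184,-1.62,0.055,105,147,184,-1.62,0.055,105,147,210,-1.62,0.055,105,147,240,-1.62,0.055,105,147,255,-1.62,0.055,105,147,260,-1.62,0.055,105,147,263,-1.62,0.055,105,147,263,-1.62]
}}

```text
t: 15.73
eef_pos: [0.4366, 0.0514, -0.0088]
ee_rot: [3.141, 0.001, -0.0]
force: [0.5, -0.4, 0.7]
width: 0.0551
gripper_force: 0.0
```

```bash
python3 -c "
from h import *;go(.4353,.051,-.012,0)"
```

```text
delta [-0.0013  0.0004  0.0032] turn -0.0
```

Emit:
{"api": "nudge_tcp", "payload": {
  "motion": [0.055,-1,0,2,0,0.055,-1,0,4,0,0.055,-1,0,4,0]
}}

```text
t: 15.98
eef_pos: [0.4362, 0.0521, -0.012]
ee_rot: [-3.141, -0.001, 0.0]
force: [-0.5, -0.2, 0.2]
width: 0.0548
gripper_force: 0.0
```

Emit:
{"api": "nudge_tcp", "payload": {
  "motion": [0.055,0,0,2,0,0.055,0,0,2,0]
}}

```text
t: 16.15
eef_pos: [0.436, 0.0521, -0.0142]
ee_rot: [-3.141, -0.001, 0.0]
force: [-0.3, -0.4, 0.5]
width: 0.0551
gripper_force: 0.0
```

Emit:
{"api": "nudge_tcp", "payload": {
  "motion": [0,0,0,0,0,0,0,0,0,0,0,0,0,0,0,0,0,0,0,0,0,0,0,0,0,0,0,0,0,0,0,0,0,0,0],
  "grip_force": 20
}}

```text
t: 16.73
eef_pos: [0.4359, 0.0519, -0.0144]
ee_rot: [-3.142, -0.0, 0.0]
force: [-1.2, 0.0, 0.2]
width: 0.0344
gripper_force: 20.0
```

Emit:
{"api": "nudge_tcp", "payload": {
  "motion": [0,0,0,-20,0,0,0,0,-40,0,0,0,0,-40,0]
}}

```text
t: 16.98
eef_pos: [0.4377, 0.0528, 0.0283]
ee_rot: [-3.14, -0.004, 0.001]
force: [0.5, -0.5, -0.5]
width: 0.0346
gripper_force: 20.0
```

To row units: -0.222 m is -222, -0.2 m is -200.

Emit:
{"api": "nudge_tcp", "payload": {
  "motion": [0,0,0,-40,0,0,0,0,-80,0,0,0,0,-120,0,0,60,40,-160,0.6,0,134,91,-200,1.62,0,134,91,-222,1.62,0,134,91,-222,1.62,0,134,91,-222,1.62,0,134,91,-222,1.62,0,134,91,-222,1.62,0,134,91,-222,1.62,0,134,91,-222,1.62,0,134,91,-222,1.62,0,134,91,-222,1.62,0,134,91,-222,1.62,0,134,91,-222,1.62,0,134,91,-222,1.62,0,134,91,-222,1.62]
}}

```text
t: 18.48
eef_pos: [0.5697, -0.039, 0.2471]
ee_rot: [3.141, -0.0, -1.616]
force: [0.1, 0.1, -0.3]
width: 0.0345
gripper_force: 20.0
```

Create nests.py:
```python
from h import *
def nests(save=None):
    im,p=shot("wrist",save);g=cv2.cvtColor(im,cv2.COLOR_RGB2GRAY)
    m=cv2.inRange(g[:265],0,115);n,l,st,ce=cv2.connectedComponentsWithStats(m)
    for i in range(1,n):
        x,y,w,h,a=st[i]
        if 300<a<1600 and .8<w/h<1.25 and a>.65*w*h: print("nest?",a,ce[i].round(1),(w,h),cast(p,ce[i],.011).round(4))
    for c in("red","yellow","green","orange"):
        for a,ce,b in blobs(im,c,50,40,150,(200,0,480,265))[:3]: print(c,a,ce,b,cast(p,ce,{"orange":.046}.get(c,.022)).round(4))
    return im,p
if __name__=="__main__": nests("w4")
```

```bash
python3 nests.py
```

```text
nest? 868 [319.6 116.8] (np.int32(32), np.int32(35)) [ 0.5671 -0.1529  0.011 ]
nest? 796 [319.8 157.8] (np.int32(32), np.int32(33)) [ 0.5691 -0.1069  0.011 ]
nest? 732 [319.7 196.8] (np.int32(31), np.int32(31)) [ 0.5713 -0.0607  0.011 ]
nest? 962 [ 36.1 249.5] (np.int32(41), np.int32(33)) [ 0.9369 -0.01    0.011 ]
green 168 [319.4, 70.2] [314, 63, 12, 16] [ 0.5651 -0.1995  0.022 ]
orange 286 [274.7, 228.5] [268, 218, 14, 22] [ 0.6245 -0.0306  0.046 ]
```

View pics/w4.png

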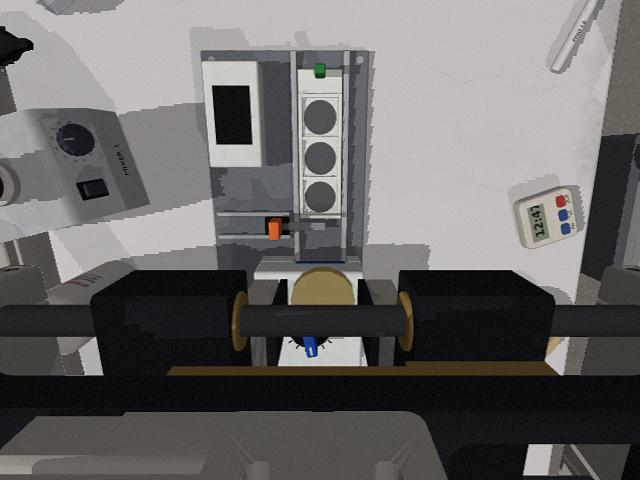

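The wrist view shows the three empty nests at (320,117), (320,158), (320,197), the orange grip at (274,228), and the yellow dish held centred at (322,290). I'll place it in nest 1.

```bash
python3 -c "
from h import *;go(.5713,-.0607,.02,-1.619)"
```

```text
delta [ 0.0216 -0.0026  0.2272] turn 0.003
```

Emit:
{"api": "nudge_tcp", "payload": {
  "motion": [0,22,-2.6,40,0,0,22,-2.6,80,0,0,22,-2.6,120,0,0,22,-2.6,160,0,0,22,-2.6,200,0,0,22,-2.6,220,0,0,22,-2.6,227,0,0,22,-2.6,227,0,0,22,-2.6,227,0]
}}

```text
t: 19.28
eef_pos: [0.5723, -0.0611, 0.0214]
ee_rot: [-3.141, -0.0, -1.618]
force: [0.1, 0.8, 0.4]
width: 0.0349
gripper_force: 20.0
```

```bash
python3 -c "
from h import *;go(.5713,-.0607,-.001,-1.619)"
```

```text
delta [-0.0004  0.001   0.0224] turn 0.001
```

Emit:
{"api": "nudge_tcp", "payload": {
  "motion": [0,0,1,10,0,0,0,1,18,0,0,0,1,22.5,0,0,0,1,22.5,0,0,0,1,22.5,0]
}}

```text
t: 19.7
eef_pos: [0.5704, -0.0611, -0.0019]
ee_rot: [3.142, -0.0, -1.62]
force: [0.4, 0.6, -0.2]
width: 0.0349
gripper_force: 20.0
```

Emit:
{"api": "nudge_tcp", "payload": {
  "motion": [0.044,0,0,0,0,0.044,0,0,0,0,0.044,0,0,0,0,0.044,0,0,-30,0,0.044,0,0,-70,0,0.044,-20,0,-110,0,0.05,-20,0,-150,0,0.05,-20,0,-190,0,0.05,-20,0,-230,0,0.05,-20,0,-250,0,0.05,-20,0,-250,0]
}}

```text
t: 20.62
eef_pos: [0.574, -0.0411, 0.2547]
ee_rot: [-3.132, 0.001, -1.619]
force: [1.3, -0.3, 0.3]
width: 0.05
gripper_force: 0.0
```

```bash
python3 nests.py
```

Run:
```python
from h import *
im,p=shot("scene");q,r=shot("side")
for n,(i,pp) in dict(scene=(im,p),side=(q,r)).items():
  for c,z in(("green",.008),("red",.011)):
    for a,ce,b in blobs(i,c,50,20,15):
        w=cast(pp,ce,z)
        if .35<w[0]<.75 and abs(w[1])<.55: print(n,c,a,ce,b,w.round(3))
```

```text
nest? 832 [325.5 119. ] (np.int32(32), np.int32(33)) [ 0.5668 -0.1528  0.011 ]
nest? 761 [325.6 159.2] (np.int32(30), np.int32(32)) [ 0.5689 -0.1068  0.011 ]
nest? 903 [ 49.5 249.8] (np.int32(39), np.int32(33)) [ 0.9367 -0.009   0.011 ]
yellow 556 [326.4, 198.4] [313, 185, 27, 27] [ 0.57   -0.0606  0.022 ]
green 153 [325.6, 73.3] [320, 67, 12, 15] [ 0.5646 -0.1995  0.022 ]
orange 277 [281.5, 228.4] [275, 218, 14, 22] [ 0.6243 -0.0307  0.046 ]
scene green 188 [175.5, 364.0] [168, 357, 16, 15] [0.5   0.409 0.008]
scene green 47 [122.6, 327.0] [118, 324, 9, 8] [0.661 0.441 0.008]
scene green 35 [351.6, 208.7] [350, 205, 5, 9] [ 0.576 -0.215  0.008]
scene red 74 [418.3, 198.3] [413, 194, 11, 9] [ 0.467 -0.384  0.011]
side green 83 [391.9, 312.7] [389, 307, 7, 13] [ 0.578 -0.172  0.008]
side green 49 [281.4, 212.9] [276, 210, 11, 6] [0.502 0.403 0.008]
side green 17 [318.7, 189.9] [317, 187, 4, 7] [0.663 0.547 0.008]
side red 236 [391.2, 388.6] [382, 381, 19, 16] [ 0.471 -0.398  0.011]
```

Yellow sits centred in nest 1. Now red.

To row units: 0.288 m is 288, 0.09 m is 90.

Emit:
{"api": "nudge_tcp", "payload": {
  "motion": [0.055,288,90,55,0,0.055,288,90,55,0,0.055,288,90,55,0,0.055,288,90,55,0,0.055,288,90,55,0,0.055,288,90,55,0,0.055,288,90,55,0,0.055,288,90,55,0,0.055,288,90,55,0,0.055,288,90,55,0,0.055,288,90,55,0]
}}

```text
t: 21.68
eef_pos: [0.467, -0.324, 0.1921]
ee_rot: [3.14, 0.001, -1.62]
force: [-0.4, 0.7, 0.7]
width: 0.0554
gripper_force: 0.0
```

Run:
```python
from h import *
im,p=shot("wrist")
for b in blobs(im,"red",60,40,300)[:3]:
    c=cast(p,b[1],.011);print(b,c); go(c[0],c[1],-.0105,-1.619)
```

```text
(770, [311.2, 157.2], [296, 142, 31, 32]) [ 0.47437964 -0.39305644  0.011     ]
delta [ 0.069  -0.0105  0.203 ] turn -0.0
```

Emit:
{"api": "nudge_tcp", "payload": {
  "motion": [0.055,69,-10.5,30,0,0.055,69,-10.5,70,0,0.055,69,-10.5,110,0,0.055,69,-10.5,140,0,0.055,69,-10.5,170,0,0.055,69,-10.5,190,0,0.055,69,-10.5,200,0,0.055,69,-10.5,203,0,0.055,69,-10.5,203,0]
}}

```text
t: 22.48
eef_pos: [0.4752, -0.3933, -0.0098]
ee_rot: [3.141, -0.0, -1.618]
force: [-0.1, -0.1, 1.0]
width: 0.0551
gripper_force: 0.0
```

```bash
python3 -c "
from h import *;go(.4744,-.3931,-.0142,-1.619)"
```

```text
delta [-0.0002  0.0008  0.0044] turn 0.001
```

To row units: 0.004 m is 4, 0.002 m is 2.

Emit:
{"api": "nudge_tcp", "payload": {
  "motion": [0.055,0,1,2,0,0.055,0,1,4,0,0.055,0,1,4,0,0,0,1,4,0,0,0,1,4,0,0,0,1,4,0,0,0,1,4,0,0,0,1,4,0,0,0,1,4,0],
  "grip_force": 20
}}

```text
t: 23.23
eef_pos: [0.4736, -0.3939, -0.0136]
ee_rot: [-3.141, -0.0, -1.62]
force: [-1.4, 0.9, 3.7]
width: 0.0346
gripper_force: 20.0
```

Emit:
{"api": "nudge_tcp", "payload": {
  "motion": [0,0,0,-20,0,0,0,0,-50,0,0,0,0,-80,0,0,0,0,-80,0]
}}

```text
t: 23.57
eef_pos: [0.4767, -0.3958, 0.072]
ee_rot: [-3.134, -0.004, -1.619]
force: [1.4, -0.7, 0.9]
width: 0.0343
gripper_force: 20.0
```

```bash
python3 -c "
from h import *;go(.567,-.1529,.08,-1.619)"
```

```text
delta [-0.2469 -0.0787 -0.0084] turn 0.0
```

Emit:
{"api": "nudge_tcp", "payload": {
  "motion": [0,-247,-79,-8,0,0,-247,-79,-8,0,0,-247,-79,-8,0,0,-247,-79,-8,0,0,-247,-79,-8,0,0,-247,-79,-8,0,0,-247,-79,-8,0,0,-247,-79,-8,0,0,-247,-79,20,0,0,-247,-79,45,0,0,-247,-79,50,0,0,-247,-79,50,0]
}}

```text
t: 24.57
eef_pos: [0.5625, -0.1517, 0.0142]
ee_rot: [3.137, -0.0, -1.621]
force: [-0.6, -0.6, -0.4]
width: 0.0345
gripper_force: 20.0
```

```bash
python3 -c "
from h import *;go(.567,-.1529,-.0015,-1.619)"
```

```text
delta [ 0.001  -0.0047  0.0157] turn -0.002
```

To row units: -0.002 m is -2, 0.001 m is 1.

Emit:
{"api": "nudge_tcp", "payload": {
  "motion": [0,1,-2,0,0,0,1,-2,0,0,0,1,-2,0,0]
}}

```text
t: 24.82
eef_pos: [0.5676, -0.1524, 0.0175]
ee_rot: [-3.139, 0.0, -1.62]
force: [-0.5, 0.1, 0.6]
width: 0.0343
gripper_force: 20.0
```

```bash
python3 -c "
from h import *;go(.567,-.1529,-.0015,-1.619)"
```

```text
delta [0.0005 0.0006 0.019 ] turn -0.001
```

To row units: 0.0188 m is 18.8, 0.016 m is 16.

Emit:
{"api": "nudge_tcp", "payload": {
  "motion": [0,0.5,0.5,10,0,0,0.5,0.5,16,0,0,0.5,0.5,18.8,0,0,0.5,0.5,18.8,0,0,0.5,0.5,18.8,0]
}}

```text
t: 25.23
eef_pos: [0.5656, -0.1525, -0.0032]
ee_rot: [3.141, -0.0, -1.62]
force: [0.2, 0.2, 0.1]
width: 0.0349
gripper_force: 20.0
```

Emit:
{"api": "nudge_tcp", "payload": {
  "motion": [0.044,0,0,0,0,0.044,0,0,0,0,0.044,0,0,0,0,0.044,0,0,-30,0,0.044,0,0,-70,0,0.044,-90,0,-110,0,0.05,-90,0,-150,0,0.05,-90,0,-190,0,0.05,-90,0,-230,0,0.05,-90,0,-250,0,0.05,-90,0,-250,0,0.05,-90,0,-250,0]
}}

```text
t: 26.23
eef_pos: [0.5724, -0.062, 0.252]
ee_rot: [-3.134, 0.001, -1.619]
force: [0.6, -0.1, -0.5]
width: 0.0498
gripper_force: 0.0
```

```bash
python3 nests.py
```

Run:
```python
from h import *
im,p=shot("scene");q,r=shot("side")
for n,(i,pp) in dict(scene=(im,p),side=(q,r)).items():
    for a,ce,b in blobs(i,"green",50,20,15):
        w=cast(pp,ce,.008)
        if .35<w[0]<.75 and abs(w[1])<.55: print(n,a,ce,b,w.round(3))
go(.505,.475,.254,-1.619)
```

```text
nest? 836 [324.8 137.3] (np.int32(33), np.int32(33)) [ 0.5666 -0.1531  0.011 ]
nest? 740 [324.7 176.9] (np.int32(30), np.int32(31)) [ 0.5688 -0.1068  0.011 ]
red 639 [326.3, 138.2] [313, 124, 28, 29] [ 0.5649 -0.1514  0.022 ]
yellow 552 [325.6, 215.4] [313, 203, 27, 26] [ 0.5698 -0.0611  0.022 ]
orange 276 [281.0, 245.8] [274, 235, 14, 23] [ 0.6241 -0.0313  0.046 ]
scene 189 [175.5, 364.0] [168, 357, 16, 15] [0.5   0.409 0.008]
scene 45 [122.6, 327.1] [119, 323, 8, 9] [0.661 0.441 0.008]
scene 35 [351.6, 208.8] [350, 205, 5, 9] [ 0.576 -0.214  0.008]
side 81 [392.0, 312.9] [389, 307, 7, 13] [ 0.578 -0.173  0.008]
side 49 [281.4, 212.9] [276, 210, 11, 6] [0.502 0.403 0.008]
side 17 [318.6, 190.1] [317, 187, 4, 8] [0.662 0.546 0.008]
delta [-0.5337  0.0911 -0.0073] turn -0.001
```

Red is in nest 3. Now green.

Emit:
{"api": "nudge_tcp", "payload": {
  "motion": [0.055,-534,91,0,0,0.055,-534,91,0,0,0.055,-534,91,0,0,0.055,-534,91,0,0,0.055,-534,91,0,0,0.055,-534,91,0,0,0.055,-534,91,0,0,0.055,-534,91,0,0,0.055,-534,91,0,0,0.055,-534,91,0,0,0.055,-534,91,0,0,0.055,-534,91,0,0,0.055,-534,91,0,0,0.055,-534,91,0,0,0.055,-534,91,0,0,0.055,-534,91,0,0]
}}

```text
t: 27.72
eef_pos: [0.5052, 0.4747, 0.2451]
ee_rot: [3.14, -0.003, -1.619]
force: [-0.8, 0.1, -0.7]
width: 0.0552
gripper_force: 0.0
```

Run:
```python
from h import *
im,p=shot("wrist","w5")
print(arm.get_state()['q'].round(2))
for b in blobs(im,"green",50,20,200)[:3]:
    c=cast(p,b[1],.011);print(b,c); go(c[0],c[1],-.0105,-1.619)
```

```text
[ 1.03  0.37  0.12 -0.   -1.33 -1.08]
(571, [319.6, 160.7], [307, 147, 26, 28]) [0.50437776 0.40941819 0.011     ]
delta [ 0.0642 -0.0024  0.2565] turn -0.001
```

View pics/w5.png

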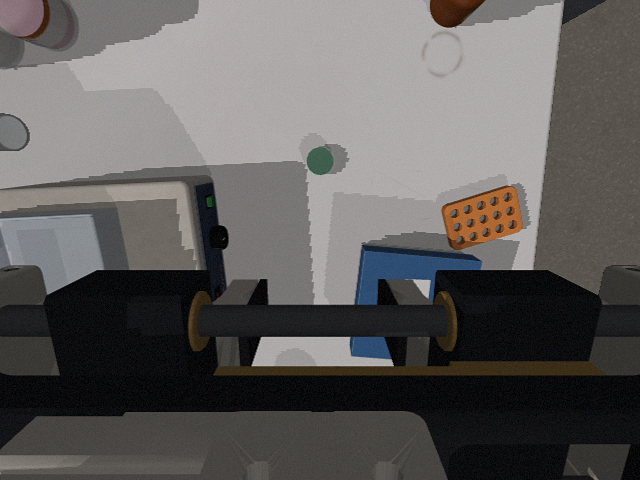

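The wrist view shows the green dish at (320,161), with the incubator (205,190) and blue box (365,245) clear of the gripper's footprint.

To row units: 0.255 m is 255, 0.25 m is 250.

Emit:
{"api": "nudge_tcp", "payload": {
  "motion": [0.055,64,-2,40,0,0.055,64,-2,80,0,0.055,64,-2,120,0,0.055,64,-2,160,0,0.055,64,-2,200,0,0.055,64,-2,230,0,0.055,64,-2,250,0,0.055,64,-2,255,0,0.055,64,-2,255,0,0.055,64,-2,255,0]
}}

```text
t: 28.6
eef_pos: [0.5056, 0.4113, -0.0061]
ee_rot: [-3.14, 0.001, -1.62]
force: [-0.0, -0.3, 1.2]
width: 0.0548
gripper_force: 0.0
```

```bash
python3 -c "
from h import *;go(.5044,.4094,-.0142,-1.619)"
```

```text
delta [0.002  0.0011 0.0081] turn -0.001
```

Emit:
{"api": "nudge_tcp", "payload": {
  "motion": [0.055,2,1,3,0,0.055,2,1,5,0,0.055,2,1,5,0,0.055,2,1,5,0]
}}

```text
t: 28.93
eef_pos: [0.5036, 0.4097, -0.0117]
ee_rot: [-3.141, 0.001, -1.62]
force: [-0.5, -0.7, 0.3]
width: 0.0548
gripper_force: 0.0
```

```bash
python3 -c "
from h import *;go(.5044,.4094,-.0142,-1.619)"
```

```text
delta [ 0.0002 -0.0008  0.0025] turn -0.001
```

To row units: 0.0022 m is 2.2, -0.001 m is -1.

Emit:
{"api": "nudge_tcp", "payload": {
  "motion": [0.055,0,-1,2.2,0,0.055,0,-1,2.2,0,0,0,-1,2.2,0,0,0,-1,2.2,0,0,0,-1,2.2,0,0,0,-1,2.2,0,0,0,-1,2.2,0,0,0,-1,2.2,0],
  "grip_force": 20
}}

```text
t: 29.6
eef_pos: [0.5043, 0.4092, -0.015]
ee_rot: [3.142, -0.0, -1.62]
force: [0.5, 0.0, -0.3]
width: 0.0345
gripper_force: 20.0
```

Emit:
{"api": "nudge_tcp", "payload": {
  "motion": [0,0,0,-30,0,0,0,0,-70,0,0,0,0,-110,0,0,0,0,-150,0,0,0,0,-170,0,0,0,0,-170,0]
}}

```text
t: 30.1
eef_pos: [0.5066, 0.4115, 0.1618]
ee_rot: [-3.135, 0.008, -1.619]
force: [-0.1, 1.2, 0.5]
width: 0.0345
gripper_force: 20.0
```

```bash
python3 -c "
from h import *;go(.569,-.1068,.16,-1.619)"
```

```text
delta [ 0.5147 -0.0873 -0.0015] turn 0.0
```

Emit:
{"api": "nudge_tcp", "payload": {
  "motion": [0,515,-87,0,0,0,515,-87,0,0,0,515,-87,0,0,0,515,-87,0,0,0,515,-87,0,0,0,515,-87,0,0,0,515,-87,0,0,0,515,-87,0,0,0,515,-87,0,0,0,515,-87,0,0,0,515,-87,0,0,0,515,-87,0,0,0,515,-87,0,0,0,515,-87,30,0,0,515,-87,70,0,0,515,-87,100,0,0,515,-87,130,0,0,515,-87,135,0,0,515,-87,135,0,0,515,-87,135,0]
}}

```text
t: 31.77
eef_pos: [0.5667, -0.1095, 0.021]
ee_rot: [-3.141, -0.0, -1.619]
force: [0.5, 0.2, 1.2]
width: 0.0348
gripper_force: 20.0
```

```bash
python3 -c "
from h import *;go(.569,-.1068,-.0018,-1.619)"
```

```text
delta [-0.0028 -0.0022  0.0228] turn -0.0
```

Emit:
{"api": "nudge_tcp", "payload": {
  "motion": [0,-2.8,-2.2,0,0,0,-2.8,-2.2,12,0,0,-2.8,-2.2,20,0,0,-2.8,-2.2,22,0,0,-2.8,-2.2,22,0,0,-2.8,-2.2,22,0]
}}

```text
t: 32.27
eef_pos: [0.5687, -0.1067, -0.0013]
ee_rot: [-3.141, -0.0, -1.62]
force: [-1.1, -0.4, 0.6]
width: 0.0347
gripper_force: 20.0
```

```bash
python3 -c "
from h import *;go(.569,-.1068,-.0018,-1.619)"
```

```text
delta [ 0.0001 -0.0003  0.0005] turn -0.001
```

Emit:
{"api": "nudge_tcp", "payload": {
  "motion": [0.044,0,0,0,0,0.044,0,0,0,0,0.044,0,0,0,0,0.044,0,0,-30,0,0.044,0,0,-70,0,0.044,-80,0,-110,0,0.044,-80,0,-150,0,0.044,-80,0,-190,0,0.044,-80,0,-230,0,0.044,-80,0,-250,0,0.044,-80,0,-250,0,0.044,-80,0,-250,0]
}}

```text
t: 33.27
eef_pos: [0.574, -0.0263, 0.2521]
ee_rot: [-3.135, 0.002, -1.619]
force: [-0.8, 0.5, -0.9]
width: 0.044
gripper_force: 0.0
```

```bash
python3 nests.py
```

Run:
```python
from h import *
a,p=shot("scene");b,r=shot("side")
ca=blobs(a,"red",100,40,50,(190,140,240,180));cb=blobs(b,"red",100,40,50,(440,180,480,210));print(ca[:1],cb[:1])
if ca and cb: print("bottle cap",tri(p,ca[0][1],r,cb[0][1]).round(3))
go(.6255,-.0292,.04,-1.619)
```

```text
nest? 893 [324.5 105.1] (np.int32(35), np.int32(35)) [ 0.5666 -0.1529  0.011 ]
nest? 828 [324.7 146.2] (np.int32(35), np.int32(33)) [ 0.5685 -0.107   0.011 ]
red 700 [326.1, 105.6] [312, 90, 29, 32] [ 0.5649 -0.1508  0.022 ]
yellow 581 [325.4, 186.2] [312, 173, 28, 28] [ 0.5698 -0.0607  0.022 ]
green 612 [325.2, 146.6] [312, 132, 28, 29] [ 0.5679 -0.1063  0.022 ]
green 168 [324.4, 57.9] [319, 51, 12, 16] [ 0.5645 -0.1995  0.022 ]
orange 284 [279.6, 216.5] [273, 206, 14, 22] [ 0.6243 -0.0306  0.046 ]
[(160, [212.4, 162.9], [205, 157, 16, 13])] [(171, [458.9, 194.5], [451, 189, 17, 12])]
bottle cap [0.843 0.044 0.161]
delta [-0.0004 -0.0543  0.207 ] turn -0.001
```

All three dishes sit in their own nests. Now the lock.

To row units: -0.0504 m is -50.4, 0.04 m is 40.

Emit:
{"api": "nudge_tcp", "payload": {
  "motion": [0.04,2,-50.4,40,0,0.04,2,-50.4,80,0,0.04,2,-50.4,120,0,0.04,2,-50.4,160,0,0.04,2,-50.4,190,0,0.04,2,-50.4,190,0,0.04,2,-50.4,190,0]
}}

```text
t: 34.0
eef_pos: [0.6201, -0.0323, 0.0553]
ee_rot: [3.134, -0.002, -1.62]
force: [0.3, -0.5, 2.1]
width: 0.0398
gripper_force: 0.0
```

```bash
python3 -c "
from h import *;go(.6243,-.0305,.008,-1.619)"
```

```text
delta [-0.0021 -0.0044  0.0473] turn -0.001
```

Emit:
{"api": "nudge_tcp", "payload": {
  "motion": [0.04,-1,-1,0,0,0.04,-1,-1,0,0,0.04,-1,-1,20,0,0.04,-1,-1,35,0,0.04,-1,-1,45,0,0.04,-1,-1,45,0,0.04,-1,-1,45,0]
}}

```text
t: 34.58
eef_pos: [0.6243, -0.0303, 0.0144]
ee_rot: [-3.14, 0.0, -1.619]
force: [0.2, 0.5, 0.1]
width: 0.0399
gripper_force: 0.0
```

```bash
python3 -c "
from h import *;go(.6243,-.0305,.008,-1.619)"
```

```text
delta [0.0002 0.     0.0064] turn -0.0
```

To row units: 0.003 m is 3.

Emit:
{"api": "nudge_tcp", "payload": {
  "motion": [0.04,0,0,3,0,0,0,0,3,0,0,0,0,3,0,0,0,0,3,0,0,0,0,3,0,0,0,0,3,0,0,0,0,3,0,0,0,0,3,0],
  "grip_force": 25
}}

```text
t: 35.25
eef_pos: [0.6241, -0.0303, 0.0104]
ee_rot: [-3.141, 0.0, -1.62]
force: [0.8, 0.0, 2.2]
width: 0.0117
gripper_force: 25.0
```

Emit:
{"api": "nudge_tcp", "payload": {
  "motion": [0,0,-10,0,0,0,0,-20,0,0,0,0,-30,0,0,0,0,-39,0,0,0,0,-41,0,0,0,0,-41,0,0,0,0,-41,0,0]
}}

```text
t: 35.83
eef_pos: [0.6631, -0.0324, 0.0102]
ee_rot: [3.138, -0.0, -1.62]
force: [-10.4, 3.8, 12.1]
width: 0.0118
gripper_force: 25.0
```

To row units: -0.2 m is -200, -0.04 m is -40.

Emit:
{"api": "nudge_tcp", "payload": {
  "motion": [0.04,0,0,0,0,0.04,0,0,0,0,0.04,0,0,0,0,0.04,0,0,-40,0,0.04,0,0,-80,0,0.04,10,50,-120,0,0.04,10,95,-160,0,0,10,95,-200,0,0,10,95,-240,0,0,10,95,-240,0,0,10,95,-240,0,0,10,95,-240,0]
}}

```text
t: 36.83
eef_pos: [0.5704, -0.0376, 0.2526]
ee_rot: [-3.137, 0.001, -1.62]
force: [-0.5, -0.7, -1.4]
width: 0.0125
gripper_force: 0.0
```

```bash
python3 nests.py; python3 -c "
from h import *;go(.564,-.2225,.06,-1.619)"
```

```text
nest? 876 [321.3 115.6] (np.int32(34), np.int32(34)) [ 0.5667 -0.1529  0.011 ]
nest? 807 [321.7 156.1] (np.int32(33), np.int32(32)) [ 0.5686 -0.107   0.011 ]
nest? 995 [ 42.8 248.5] (np.int32(38), np.int32(35)) [ 0.9369 -0.0087  0.011 ]
red 675 [322.8, 116.2] [309, 101, 29, 31] [ 0.565 -0.151  0.022]
yellow 571 [322.5, 195.8] [309, 183, 28, 27] [ 0.5698 -0.0606  0.022 ]
green 601 [322.1, 156.6] [309, 143, 27, 28] [ 0.568  -0.1065  0.022 ]
green 160 [320.9, 69.7] [315, 63, 12, 15] [ 0.5647 -0.1994  0.022 ]
orange 313 [247.2, 226.3] [239, 216, 17, 22] [ 0.6592 -0.0321  0.046 ]
delta [ 0.1851 -0.0033  0.1905] turn -0.001
```

```bash
python3 -c "
from h import *;go(.663,-.0322,.012,-1.619)"
```

```text
delta [-0.0098 -0.0927  0.2388] turn -0.001
```

Emit:
{"api": "nudge_tcp", "payload": {
  "motion": [0.04,0,-92,0,0,0.04,0,-92,0,0,0.04,0,-92,50,0,0.04,0,-92,90,0,0.04,0,-92,130,0,0.04,0,-92,170,0,0.04,0,-92,180,0,0.04,0,-92,180,0,0.04,0,-92,180,0]
}}

```text
t: 37.63
eef_pos: [0.6603, -0.0427, 0.0679]
ee_rot: [3.138, -0.001, -1.62]
force: [0.6, -0.2, 0.8]
width: 0.0399
gripper_force: 0.0
```

```bash
python3 -c "
from h import *;go(.663,-.0322,.011,-1.619)"
```

```text
delta [-0.0107 -0.0024  0.0569] turn -0.001
```

To row units: 0.055 m is 55, 0.05 m is 50.

Emit:
{"api": "nudge_tcp", "payload": {
  "motion": [0.04,-10.5,-1,0,0,0.04,-10.5,-1,30,0,0.04,-10.5,-1,50,0,0.04,-10.5,-1,55,0,0.04,-10.5,-1,55,0,0,-10.5,-1,55,0,0,-10.5,-1,55,0,0,-10.5,-1,55,0,0,-10.5,-1,55,0,0,-10.5,-1,55,0,0,-10.5,-1,55,0],
  "grip_force": 25
}}

```text
t: 38.55
eef_pos: [0.663, -0.0318, 0.0159]
ee_rot: [-3.14, 0.0, -1.62]
force: [0.3, 0.8, 4.2]
width: 0.0113
gripper_force: 25.0
```

Emit:
{"api": "nudge_tcp", "payload": {
  "motion": [0,0,-2,0,0,0,0,-4,0,0,0,0,-4,0,0,0,0,-4,0,0]
}}

```text
t: 38.88
eef_pos: [0.6633, -0.0319, 0.0158]
ee_rot: [3.136, -0.001, -1.62]
force: [-12.5, 4.5, 15.7]
width: 0.0116
gripper_force: 25.0
```

Lock is at its outer stop. Next I'll push the tray from behind the tab with closed fingers.

Emit:
{"api": "nudge_tcp", "payload": {
  "motion": [0.03,0,0,0,0,0.03,0,0,0,0,0.03,0,0,0,0,0.03,0,0,-40,0,0.03,0,0,-80,0,0,195,90,-80,0,0,195,90,-80,0,0,195,90,-80,0,0,195,90,-80,0,0,195,90,-80,0,0,195,90,-80,0,0,195,90,-80,0,0,195,90,-50,0,0,195,90,-30,0,0,195,90,-30,0,0,195,90,-30,0,0,195,90,-30,0]
}}

```text
t: 40.3
eef_pos: [0.5683, -0.222, 0.046]
ee_rot: [-3.141, -0.001, -1.619]
force: [-0.8, 0.8, 0.8]
width: 0.0007
gripper_force: 0.0
```

```bash
python3 -c "
from h import *;go(.564,-.2225,.011,-1.619)"
```

```text
delta [0.0007 0.0043 0.035 ] turn 0.0
```

Emit:
{"api": "nudge_tcp", "payload": {
  "motion": [0,0,4,20,0,0,0,4,35,0,0,0,4,35,0,0,0,4,35,0,0,-5,4,35,0,0,-10,4,35,0,0,-18,4,35,0,0,-26,4,35,0,0,-34,4,35,0,0,-42,4,35,0,0,-50,4,35,0,0,-50,4,35,0]
}}

```text
t: 41.3
eef_pos: [0.5657, -0.1705, 0.0101]
ee_rot: [-3.141, 0.0, -1.619]
force: [-0.8, -0.7, 0.3]
width: 0.0003
gripper_force: 0.1
```

```bash
python3 - <<'E'
from h import *
go(.573,-.026,.011,-1.619)
E
python3 nests.py
```

```text
delta [-0.1447 -0.0004 -0.0008] turn 0.0
```

Run:
```python
from h import *
for n in("side","scene"):
    im,p=shot(n)
    for a,ce,b in blobs(im,"green",60,30,12):
        w=cast(p,ce,.03)
        if .5<w[0]<.65 and -.3<w[1]<.1: print(n,a,ce,w.round(3))
```

```text
side 104 [368.4, 285.0] [ 0.56  -0.086  0.03 ]
side 17 [383.4, 306.6] [ 0.555 -0.177  0.03 ]
scene 38 [340.9, 215.7] [ 0.56  -0.151  0.03 ]
scene 14 [316.0, 237.2] [ 0.547 -0.043  0.03 ]
```

Emit:
{"api": "nudge_tcp", "payload": {
  "motion": [0,-8,0,0,0,0,-16,0,0,0,0,-24,0,0,0,0,-32,0,0,0,0,-40,0,0,0,0,-48,0,0,0,0,-56,0,0,0,0,-64,0,0,0,0,-72,0,0,0,0,-80,0,0,0,0,-88,0,0,0,0,-96,0,0,0,0,-104,0,0,0,0,-110,0,0,0,0,-110,0,0,0]
}}

```text
t: 42.7
eef_pos: [0.5712, -0.0611, 0.0101]
ee_rot: [-3.141, 0.0, -1.619]
force: [0.3, -0.5, 0.3]
width: 0.0003
gripper_force: 0.0
```

Run:
```python
from h import *
for n in("side","scene"):
    im,p=shot(n)
    for a,ce,b in blobs(im,"green",60,30,12):
        w=cast(p,ce,.03)
        if .5<w[0]<.65 and -.3<w[1]<.1: print(n,a,ce,w.round(3))
```

```text
side 37 [352.0, 264.6] [0.561 0.013 0.03 ]
side 20 [365.6, 281.2] [ 0.561 -0.068  0.03 ]
scene 38 [311.0, 234.1] [ 0.565 -0.042  0.03 ]
```

To row units: -0.028 m is -28, -0.024 m is -24.

Emit:
{"api": "nudge_tcp", "payload": {
  "motion": [0,-6,0,0,0,0,-12,0,0,0,0,-18,0,0,0,0,-24,0,0,0,0,-28,0,0,0,0,-28,0,0,0]
}}

```text
t: 43.3
eef_pos: [0.5725, -0.0334, 0.0101]
ee_rot: [-3.141, 0.0, -1.619]
force: [0.4, 0.6, -1.2]
width: 0.0005
gripper_force: 0.0
```

Emit:
{"api": "nudge_tcp", "payload": {
  "motion": [0,-2,0,0,0,0,-4,0,0,0,0,-4,0,0,0]
}}

```text
t: 43.55
eef_pos: [0.5725, -0.0302, 0.0101]
ee_rot: [3.142, 0.0, -1.62]
force: [-0.4, -0.5, -1.0]
width: 0.0
gripper_force: 0.2
```

Emit:
{"api": "nudge_tcp", "payload": {
  "motion": [0,-2,0,0,0,0,-3,0,0,0,0,-3,0,0,0]
}}

```text
t: 43.8
eef_pos: [0.5726, -0.0273, 0.01]
ee_rot: [3.142, -0.0, -1.62]
force: [-0.1, -0.8, -0.2]
width: 0.0007
gripper_force: 0.4
```

Emit:
{"api": "nudge_tcp", "payload": {
  "motion": [0,-2,0,0,0,0,-3,0,0,0,0,-3,0,0,0]
}}

```text
t: 44.05
eef_pos: [0.5728, -0.0242, 0.0101]
ee_rot: [-3.142, 0.0, -1.62]
force: [-0.4, -1.1, -0.2]
width: 0.0005
gripper_force: 0.4
```

Emit:
{"api": "nudge_tcp", "payload": {
  "motion": [0,-1,0,0,0,0,-2,0,0,0,0,-2,0,0,0]
}}

```text
t: 44.3
eef_pos: [0.5729, -0.0222, 0.0101]
ee_rot: [-3.142, 0.0, -1.62]
force: [-1.2, -0.7, -0.1]
width: 0.0005
gripper_force: 0.4
```

To row units: -0.003 m is -3, -0.002 m is -2.

Emit:
{"api": "nudge_tcp", "payload": {
  "motion": [0,-2,0,0,0,0,-3,0,0,0,0,-3,0,0,0]
}}

```text
t: 44.55
eef_pos: [0.5719, -0.021, 0.01]
ee_rot: [3.139, -0.002, -1.62]
force: [-0.6, -8.7, 1.9]
width: 0.0008
gripper_force: 5.3
```

Emit:
{"api": "nudge_tcp", "payload": {
  "motion": [0,-1,0,0,0,0,-2,0,0,0,0,-2,0,0,0]
}}

```text
t: 44.8
eef_pos: [0.5712, -0.0206, 0.01]
ee_rot: [3.138, -0.004, -1.62]
force: [-0.9, -18.4, 3.6]
width: 0.0003
gripper_force: 9.5
```

Against the stop (18 N). Back off, rise and check.

Emit:
{"api": "nudge_tcp", "payload": {
  "motion": [0,10,0,0,0,0,20,0,0,0,0,20,0,-40,0,0,20,0,-80,0,0,-30,0,-120,0,0,-70,0,-160,0,0,-70,0,-200,0,0,-70,0,-240,0,0,-70,0,-240,0,0,-70,0,-240,0,0,-70,0,-240,0]
}}

```text
t: 45.72
eef_pos: [0.5775, 0.0534, 0.2522]
ee_rot: [-3.138, 0.003, -1.619]
force: [-0.2, 0.1, -1.0]
width: 0.0007
gripper_force: 0.0
```

```bash
python3 - <<'E'
from h import *
im,p=shot("wrist")
for c,z in(("green",.036),("orange",.046)):
    for a,ce,b in blobs(im,c,60,40,60,(180,60,420,265)): print(c,a,ce,b,cast(p,ce,z).round(4))
cv2.imwrite("pics/w6c.png",cv2.resize(im[40:270,180:440,::-1],None,fx=2.5,fy=2.5))
go(.6633,-.0319,.05,-1.619)
E
```

```text
green 87 [324.6, 163.0] [320, 159, 10, 9] [ 0.5724 -0.0081  0.036 ]
orange 340 [244.5, 147.2] [236, 137, 18, 21] [ 0.6596 -0.0294  0.046 ]
delta [ 0.0808 -0.0906  0.2002] turn -0.001
```

View pics/w6c.png

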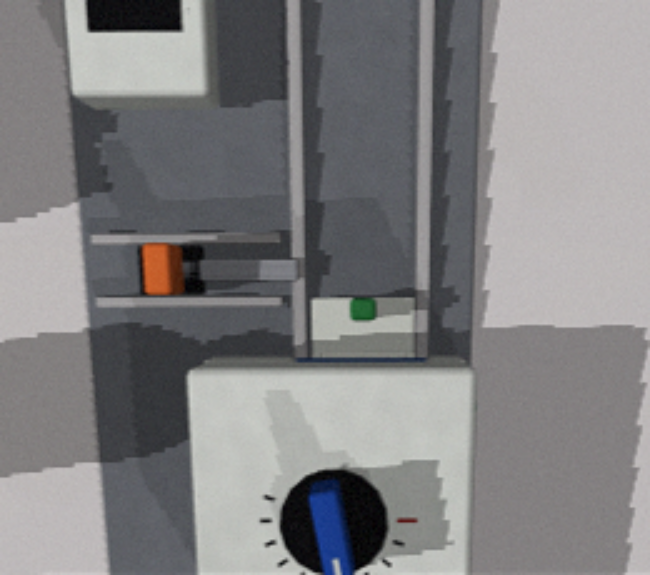

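The crop shows the tray tail and tab (363,308) just outside the tunnel mouth, clear of the bolt at (278,270), with the dial still at click 4. Now the lock goes back in.

Emit:
{"api": "nudge_tcp", "payload": {
  "motion": [0.036,81,-86,0,0,0.036,81,-86,0,0,0.036,81,-86,0,0,0.036,81,-86,50,0,0.036,81,-86,90,0,0.036,81,-86,130,0,0.036,81,-86,170,0,0.036,81,-86,185,0,0.036,81,-86,185,0,0.036,81,-86,185,0]
}}

```text
t: 46.6
eef_pos: [0.6573, -0.0333, 0.0631]
ee_rot: [3.138, -0.001, -1.62]
force: [-0.5, 0.1, 1.0]
width: 0.0359
gripper_force: 0.0
```

```bash
python3 -c "
from h import *;go(.663,-.032,.0145,-1.619)"
```

```text
delta [-0.0017 -0.0059  0.0486] turn -0.001
```

To row units: 0.048 m is 48, 0.04 m is 40.

Emit:
{"api": "nudge_tcp", "payload": {
  "motion": [0.036,-1,-4,0,0,0.036,-1,-4,20,0,0.036,-1,-4,40,0,0.036,-1,-4,48,0,0.036,-1,-4,48,0,0,-1,-4,48,0,0,-1,-4,48,0,0,-1,-4,48,0,0,-1,-4,48,0,0,-1,-4,48,0,0,-1,-4,48,0],
  "grip_force": 25
}}

```text
t: 47.52
eef_pos: [0.6631, -0.0317, 0.0181]
ee_rot: [-3.14, 0.0, -1.619]
force: [-1.5, 0.4, 6.4]
width: 0.0112
gripper_force: 25.0
```

Emit:
{"api": "nudge_tcp", "payload": {
  "motion": [0,0,8,0,0,0,0,16,0,0,0,0,24,0,0,0,0,32,0,0,0,0,38,0,0,0,0,38,0,0,0,0,38,0,0]
}}

```text
t: 48.1
eef_pos: [0.6241, -0.0299, 0.0181]
ee_rot: [-3.141, 0.0, -1.62]
force: [-2.1, 0.6, 7.9]
width: 0.0116
gripper_force: 25.0
```

Emit:
{"api": "nudge_tcp", "payload": {
  "motion": [0,0,2,0,0,0,0,4,0,0,0,0,4,0,0,0,0,4,0,0]
}}

```text
t: 48.43
eef_pos: [0.623, -0.0298, 0.0181]
ee_rot: [-3.136, 0.0, -1.619]
force: [7.9, -2.1, 0.9]
width: 0.0112
gripper_force: 25.0
```

To row units: -0.24 m is -240, -0.2 m is -200.

Emit:
{"api": "nudge_tcp", "payload": {
  "motion": [0.036,0,0,0,0,0.036,0,0,0,0,0.036,0,0,0,0,0.036,0,0,-40,0,0.036,0,0,-80,0,0.036,-50,40,-120,0,0.036,-80,40,-160,0,0.036,-80,40,-200,0,0.036,-120,40,-240,0,0.036,-120,40,-240,0,0.036,-120,40,-240,0,0.036,-120,40,-240,0,0.036,-120,40,-240,0]
}}

```text
t: 49.52
eef_pos: [0.5855, 0.0923, 0.2564]
ee_rot: [3.14, 0.0, -1.619]
force: [0.2, 0.3, 0.2]
width: 0.0359
gripper_force: 0.0
```

```bash
python3 - <<'E'
from h import *
im,p=shot("wrist")
for c,z in(("green",.036),("orange",.046)):
    for a,ce,b in blobs(im,c,60,40,60,(180,40,420,265)): print(c,a,ce,b,cast(p,ce,z).round(4))
hs=cv2.cvtColor(im,cv2.COLOR_RGB2HSV);m=cv2.inRange(hs,(105,80,30),(125,255,255));k=np.zeros_like(m);k[130:265,270:370]=1;m*=k
n,l,st,ce=cv2.connectedComponentsWithStats(m);i=1+st[1:,4].argmax();y,x=np.nonzero(l==i);w,v=np.linalg.eigh(np.cov(x,y));print("bar",np.degrees(np.arctan2(v[1,1],v[0,1])),st[i])
cv2.imwrite("pics/w7c.png",cv2.resize(im[20:270,180:440,::-1],None,fx=2.3,fy=2.3))
E
```

```text
green 94 [328.6, 128.0] [324, 124, 11, 10] [ 0.5729 -0.0075  0.036 ]
orange 317 [283.2, 110.8] [276, 99, 15, 24] [ 0.6215 -0.0268  0.046 ]
bar 79.55874827334839 [308 194  19  44 528]
```

View pics/w7c.png

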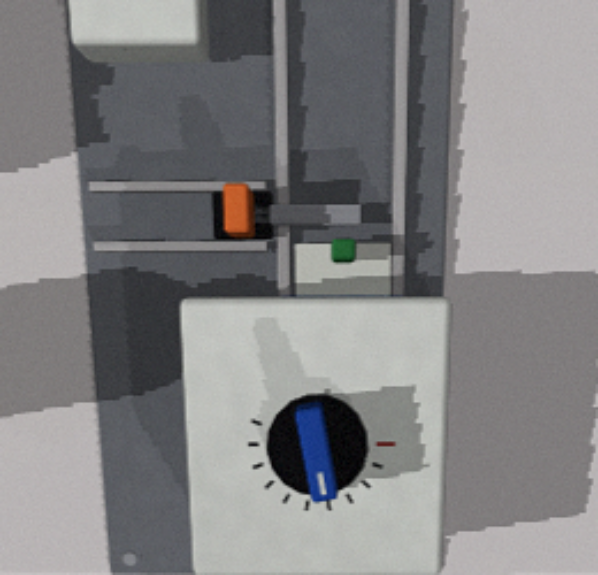

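The bolt lies across the lane behind the tray's tail, the tab is at (343,250), and the dial is at four clicks (79.6°). Handing in.

```bash
python3 -c "
from station import arm;print(arm.job_done())"
```

```text
the job is handed in; nothing more can be done
None
```

The job is handed in at about 50 s: the dial is four clicks clockwise from its stop, all three dishes sat in their own nests before the tray was pushed home, the lock is fully back in behind the tray, and I kept clear of the amber bottle throughout.

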